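Tilt an adapter plate out of a half-covered bin onto an inspection stand

ROBOT

A 6-joint arm with a two-finger parallel gripper is mounted at the origin on the work surface. World frame = base frame: x ahead of the robot, y to its left, z up, the work surface at z = 0. Lengths are in m, angles in rad, forces in N, time in s.
With the tool pointing down it reaches from about 0.275 to 0.825 m from the base axis. Payload 4.9 kg.
Tool frame: the origin (TCP) lies at the very end of the fingers, on their centre line; the grasp point (between the pads) lies r.grasp_offset behind it (r.grasp_offset is the distance from the TCP to the grasp point, in m); z points along the fingers, y is the line along which they close (so a half turn about z gives the same grasp; the last joint's range is limited). The gripper opens to 85 mm and grips with 20 to 120 N. Pads are 22 mm wide; open, the fingers measure 114 mm over their backs; the gripper's body (76 mm by 85 mm) begins 54 mm behind the grasp point. The pads swing forward as they close: fully open they stand 13 mm farther back than shut.
Start: joints at [-1.248, 0.326, -0.193, 1.052, 0, 1.437], TCP at [0.243, -0.494, 0.231] pointing down, gripper open.
Joint ranges: [-2.65, 2.65], [-0.97, 1.79], [-1.3, 1.35], [-1.93, 2.1], [-1.47, 1.37], [-3.14, 3.14]. Speed limits (rad/s): [2.57, 2.57, 3.14, 3.14, 3.14, 3.14].

INTERFACE

Orientations are given as a unit quaternion [x, y, z, w].
In Python, from cell import readout, imaging, r gives the robot as it stands.
- The arm moves only by the shell command python3 -m creep 'ROWS' [FORCE]. ROWS is JSON, a list of rows, each an object of numbers: "grip": the closure in counts, from 0 (fully open) to 255 (shut); "x", "y", "z": the shift along the world's x, y, z in units of 25 mm (1.0 is 25 mm); "roll": the turn about the world's z in units of 5 degrees (1.0 is 5 degrees). A call has 1 to 12 rows; each row is the pose to reach, as a shift and turn from the pose commanded when the call began; what a row does not reach only later rows make up. A row lasts 1/10 s, in which the tool goes at most 50 mm and 8.59 degrees, less where a joint would pass 70% of its speed; a pose out of reach is approached as far as the arm can. A call with a gripper value outside its range is refused whole. The fingers move at their own pace and stop on an object; FORCE is the grip in N (left out, the last holds). Time passes only in rows, so rows that repeat a pose let the fingers close. It gives the time, the measured TCP pose, the force, the opening and the grip force at its end, in the units of the state.
- readout.state(): the state, without advancing time (a new reading comes with each control period).
- imaging.grab_frame(name): name is "scene" or "side" or "wrist"; returns a dict with "frame" (384x512x3 uint8, blue, green, red), "intrinsics" (3x3 intrinsics, pixels), "k1" (the pictures are not rectified: a ray, as slopes to the right and down, at radius r is drawn at 1 + k1 r^2 times it, then the intrinsics apply), "world_from_camera" (4x4, takes a point from camera to world coordinates). Camera axes: x right, y down, z forward; pixel columns grow to the right and rows downward; lengths in m; the calibration is good to about 2 mm. A picture is of the moment at which its call begins. There is no depth.
- r.job_done(): hands the job in; it is judged then, once.
The state is a dict: "clock": time; "joints": joint angles; "joint_velocities": joint speeds; "effort": joint torques, N m; "position": TCP position; "ee_rot": TCP orientation; "wrist_force": force on the tool from outside, world axes, zero at the start; "wrist_torque": the same for the moment, N m; "opening": finger opening in m; "grasp_force": force on a finger pad.
Only numpy, scipy, OpenCV 4.12 (cv2) and the standard library are available. Lean on these libraries where they do the work, as an engineer would, in place of code of your own. Each camera call takes 0.05 s, during which the arm holds its last target. There are 200 camera calls.

TASK

Take the aluminium adapter plate out of the deep narrow bin: grip the edge that sticks out over the low front wall, lift that edge and tilt the plate out past the half cover. Then set it leaning squarely on the middle of the inspection stand, its other edge down on the base between the sloping rest and the toe strip and its round hub facing up, and let go. Leave the other things on the bench where they are.

Things in the scene. Friction and masses are not known exactly. Their poses are not given: they have to be found in the camera images.
- bin: Fixed grey bin, 75 (x) x 124 (y) mm outside, walls 4, floor 5 mm thick. Origin: centre of its underside, z up. Front (-x) wall and front half of the sides 85 mm high; back wall 105 mm. A 4 mm cover on top (z 105 to 109 mm) spans the back of the mouth, from x = -6 mm to the back wall, so the plate cannot go straight up while its foot is under it.
- bin_rim (a point): Middle of the front wall's inner top edge, where the plate's underside leans at the start: x = -34, z = 85 mm from the bin's origin. Same axes as the bin.
- plate_center (a point): Centre (mid-thickness) of the loose aluminium plate, 150 x 100 x 6 mm, 0.2 to 0.35 kg, four dark bolt holes, round hub (56 mm diameter, 8 mm high) on one face. x along the 150 mm length from raised edge to foot edge, y along the width, z out of the hub face. At the start it leans 38 degrees from vertical, foot on the bin's floor at the back wall, hub up.
- plate_edge (a point): Middle of the plate's raised 100 mm edge, 75 mm from the centre, mid-thickness; same axes as plate_center. At the start the last 48 mm of the plate stick out past bin_rim, up and towards -x of the bin (the robot's side), free on both faces.
- plate_foot (a point): Middle of the plate's opposite (foot) edge, 75 mm from the centre, mid-thickness; same axes as plate_center.
- stand: Fixed stand. Origin: centre of its underside, z up. Dark steel base 10 mm thick, x -85 to 65 mm, 130 mm wide (y). Grey sloping rest, 100 mm wide: its face rises from x = 10, z = 10 mm to x = -35, z = 82 mm (32 degrees from vertical, leaning to -x). Toe strip 8 mm thick, 110 mm wide, up to z = 24 mm, inner face at x = 32 mm.
- stand_seat (a point): On the base top (z = 10 mm), midway in the 22 mm gap between rest and toe strip, middle of the width; same axes as the stand. The plate's foot edge stands here; the plate leans towards -x on the rest, 32 to 41 degrees from vertical, hub towards +x and up, its upper 50 to 65 mm standing free beyond the rest.
- encoder: Bystander: grey round encoder housing with a side connector box and a 90 mm flange, 56 mm high; origin at the centre of its underside.
- motor: Bystander: small white cylinder motor, 54 mm diameter, 72 mm high with its shaft; origin at the centre of its underside.
- block: Bystander: blue plastic jaw block 45 x 60 x 38 mm; origin at the centre of its underside.
- driver: Bystander: screwdriver about 200 mm long with an orange handle, lying flat; its x axis along the shank.

How it is judged:
On the way, in this order (a step that is already met when the one before it is completed fails the run):
1. the plate's raised edge is lifted at least 20 mm while its foot is still inside the bin (z of plate_edge in the frame of bin above 0.145 m and z of plate_foot in the frame of bin below 0.085 m and x of plate_foot in the frame of bin between -0.045 and 0.04 m and y of plate_foot in the frame of bin between -0.06 and 0.06 m), for 0.1 s.
2. the whole plate is drawn out, its foot above the bin's front wall or beyond the bin ((z of plate_foot in the frame of bin above 0.09 m or x of plate_foot in the frame of bin below -0.05 m)), for 0.1 s.
At the end, for the whole second after the job is handed in: The plate rests still on the stand, hub face up: foot edge on the base (middle 5-20 mm above the bench, 8-34 mm to +x of the stand's origin, within 25 mm of its middle in y), leaning 25 to 45 degrees from vertical, square to the stand within 11 degrees (x of plate_foot in the frame of stand between 0.008 and 0.034 m and y of plate_foot in the frame of stand between -0.025 and 0.025 m and z of plate_foot in the frame of stand between 0.005 and 0.02 m and angle between plate_center's own z axis and vertical between 0.78 and 1.13 rad and angle between the y axis of plate_center and the y axis of stand, either way round below 0.2 rad and linear speed of plate below 0.02 m/s and angular speed of plate below 0.1 rad/s); the robot touches nothing.
It fails at once if the encoder is pushed more than 30 mm (distance of encoder from where it was at the start of the episode above 0.03 m).
It fails at once if the motor is pushed more than 30 mm (distance of motor from where it was at the start of the episode above 0.03 m).
It fails at once if the block is pushed more than 30 mm (distance of block from where it was at the start of the episode above 0.03 m).
It fails at once if the driver is pushed more than 30 mm (distance of driver from where it was at the start of the episode above 0.03 m).
It also fails if it takes over 42 s, if anything falls off the work surface, if the arm or the gripper's body presses on something with over 40 N, if the wrist force passes 120 N, or if a joint passes its speed limit or range.

## Working session

There is one attempt and no reset: what is moved stays moved. The work goes in short steps, Python scripts to look and compute and a shell command to move; the robot and the scene stay as the last step left them, time stands still between calls to the robot, and variables do not carry over. Pictures are saved under pics/ and viewed, at most 15 in all, crops included, and the job is handed in when it is done.

```bash
ls; mkdir -p pics; python3 - <<'E'
from cell import readout, imaging, r
import cv2,numpy as np,pickle
s=readout.state();print(s,r.grasp_offset)
d={}
for n in ["scene","side","wrist"]:
    f=imaging.grab_frame(n);d[n]=f;cv2.imwrite(f"pics/{n}0.png",f["frame"])
    print(n,f["intrinsics"].tolist() if hasattr(f["intrinsics"],'tolist') else f["intrinsics"],f["k1"],np.round(f["world_from_camera"],3).tolist())
pickle.dump(d,open("f0.pkl","wb"))
a=np.vstack([d["scene"]["frame"]]);cv2.imwrite("pics/scene0b.png",cv2.resize(a,(800,600),interpolation=cv2.INTER_CUBIC))
cv2.imwrite("pics/side0b.png",cv2.resize(d["side"]["frame"],(800,600),interpolation=cv2.INTER_CUBIC))
E
```

```text
pics
{'clock': 0.0, 'joints': array([-1.24822733e+00,  3.26928136e-01, -1.93578413e-01,  1.05198091e+00,
        2.55668009e-05,  1.43660981e+00]), 'joint_velocities': array([ 0.00111482, -0.0022646 ,  0.00141503, -0.00077944, -0.00201605,
       -0.00175574]), 'effort': array([ 1.04912855e-03, -4.43395329e+01,  2.62442654e+01,  1.53656560e-02,
        1.17114805e-04, -7.55024843e-06]), 'position': array([ 0.24241334, -0.49306271,  0.23051247]), 'ee_rot': array([ 9.74034603e-01,  2.26397609e-01, -6.68003375e-05, -8.43018794e-04]), 'wrist_force': array([ 0.71637893, -0.29469329, -0.31402926]), 'wrist_torque': array([-0.01699469, -0.01952977, -0.01742786]), 'grasp_force': 0.0, 'opening': 0.0854677609013964} 0.0187
scene [[437.0370808056638, 0.0, 256.5881168941358], [0.0, 437.0370808056638, 184.19908136103876], [0.0, 0.0, 1.0]] -0.05632667543485011 [[0.399, 0.78, -0.482, 1.212], [0.917, -0.345, 0.202, -0.277], [-0.009, -0.522, -0.853, 1.226], [0.0, 0.0, 0.0, 1.0]]
side [[468.3833325533454, 0.0, 258.4110887572635], [0.0, 468.3833325533454, 192.273471856427], [0.0, 0.0, 1.0]] -0.14624970464032422 [[-0.875, -0.338, 0.346, 0.018], [-0.484, 0.611, -0.627, 1.004], [0.001, -0.716, -0.698, 1.241], [0.0, 0.0, 0.0, 1.0]]
wrist [[269.61816945611577, 0.0, 253.20008147078795], [0.0, 269.61816945611577, 193.73019120622695], [0.0, 0.0, 1.0]] -0.06364958141835897 [[0.441, -0.857, -0.267, 0.31], [-0.897, -0.422, -0.13, -0.461], [-0.002, 0.297, -0.955, 0.373], [0.0, 0.0, 0.0, 1.0]]
```

View pics/scene0b.png

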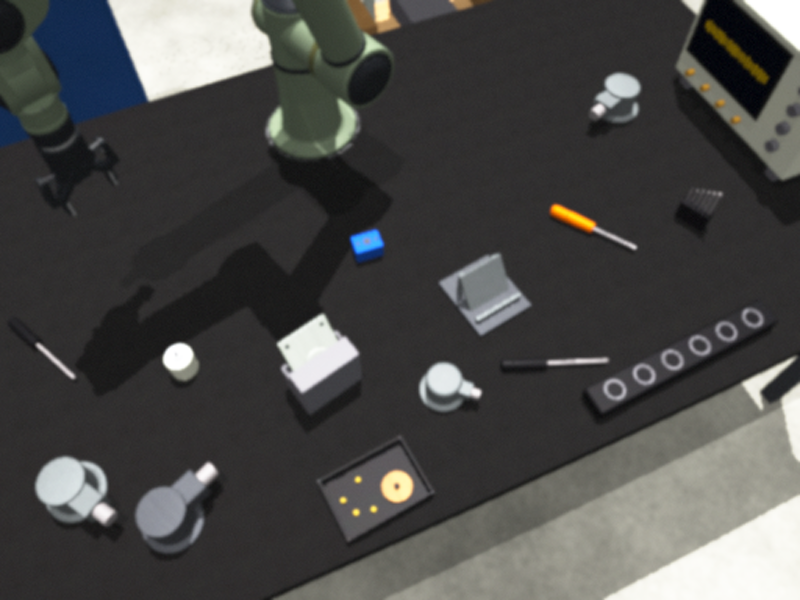

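View pics/side0b.png

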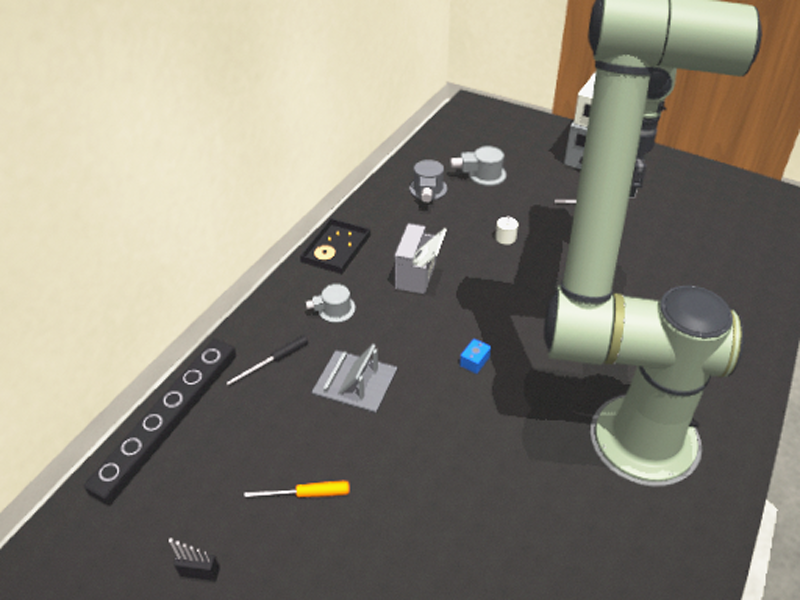

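The scene view shows the bin at about (320,365), with the plate raised towards the robot. The stand is at (485,292), the block at (367,243) and the motor at (180,362). The side view shows the bin at (418,258) and the stand at (355,377). Next I'll enlarge these areas.

```bash
cat > h.py <<'E'
import cv2,numpy as np,pickle
def proj(f,P):
    P=np.atleast_2d(P).astype(float);T=np.linalg.inv(f["world_from_camera"]);c=P@T[:3,:3].T+T[:3,3]
    K=np.array(f["intrinsics"]);p,_=cv2.projectPoints(c.reshape(-1,1,3),np.zeros(3),np.zeros(3),K,np.array([f["k1"],0,0,0,0.]))
    return p[:,0]
def ray(f,uv):
    K=np.array(f["intrinsics"]);n=cv2.undistortPoints(np.array([[uv]],float),K,np.array([f["k1"],0,0,0,0.]))[0,0]
    T=np.array(f["world_from_camera"]);return T[:3,3],T[:3,:3]@np.array([*n,1])
def atz(f,uv,z):
    o,d=ray(f,uv);return o+d*(z-o[2])/d[2]
def place(P,x,y,a):
    c,s=np.cos(a),np.sin(a);P=np.atleast_2d(P);return P@np.array([[c,s,0],[-s,c,0],[0,0,1]])+[x,y,0]
def crop(f,u,v,w=100,h=75,k=4):
    im=f["frame"][v:v+h,u:u+w];return cv2.resize(im,None,fx=k,fy=k,interpolation=cv2.INTER_CUBIC)
E
python3 - <<'E'
from h import *
d=pickle.load(open("f0.pkl","rb"));s,e=d["scene"],d["side"]
A=np.vstack([np.hstack([crop(s,160,195),crop(s,265,152)]),np.hstack([crop(e,225,130),crop(e,185,210)])])
cv2.imwrite("pics/c1.png",A)
for n,uv in dict(bin=(205,240),stand=(311,188),block=(235,160),motor=(115,235)).items(): print(n,atz(s,uv,0.03).round(3))
E
```

```text
bin [ 0.652 -0.214  0.03 ]
stand [0.618 0.159 0.03 ]
block [ 0.42  -0.023  0.03 ]
motor [ 0.527 -0.458  0.03 ]
```

View pics/c1.png

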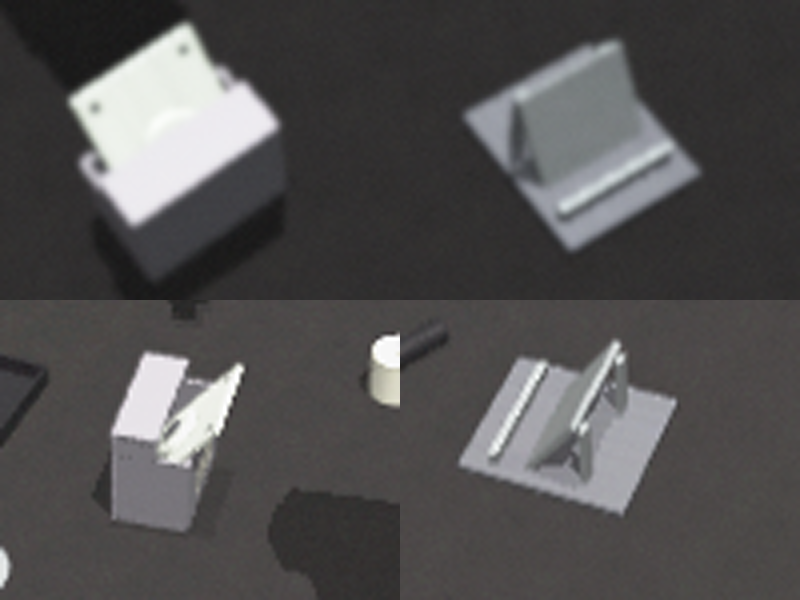

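View pics/wrist0.png

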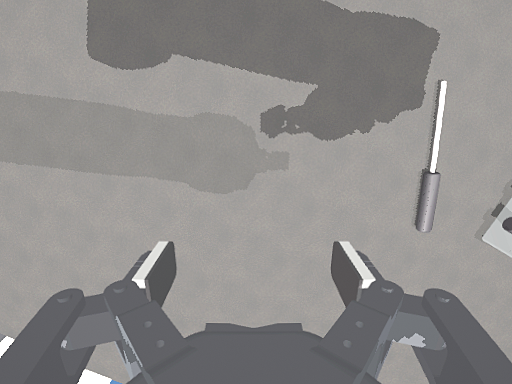

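The crop shows all four views clearly, so I can read the bin cover and base corners and the stand base and toe corners. The wrist view holds nothing useful. I'll fit each pose to these points.

```bash
python3 - <<'E'
from h import *
from scipy.optimize import least_squares
d=pickle.load(open("f0.pkl","rb"));s,e=d["scene"],d["side"]
S1=lambda p:np.array(p)/4+[160,195]-.375
S2=lambda p:(np.array(p)-[400,0])/4+[265,152]-.375
E1=lambda p:(np.array(p)-[0,300])/4+[225,130]-.375
E2=lambda p:(np.array(p)-[400,300])/4+[185,210]-.375
b=37.5;Z=.109
bs=[((b,62,Z*1e3),(280,127)),((b,-62,109),(132,225)),((-6,62,109),(246,82)),((-6,-62,109),(102,190)),((b,-62,0),(155,283)),((b,62,0),(287,187))]
be=[((b,-62,109),(145,352)),((-6,-62,109),(188,360)),((-6,62,109),(158,440)),((b,62,109),(113,435)),((b,62,0),(113,520)),((-b,62,0),(190,528))]
ss=[((-85,-65,10),(464,115)),((65,-65,10),(571,248)),((65,65,10),(700,172)),((36,-55,24),(560,210)),((36,55,24),(670,147))]
se=[((65,-65,10),(519,358)),((-85,-65,10),(677,400)),((-85,65,10),(622,512)),((65,65,10),(459,464)),((36,55,24),(492,456)),((36,-55,24),(545,365))]
for nm,ms,me,fs,fe,x0 in [("bin",bs,be,S1,E1,(.65,-.21,.3)),("stand",ss,se,S2,E2,(.62,.16,.3))]:
    def res(q,which=(0,1),raw=False):
        out=[]
        for i,(m,f,g) in enumerate([(ms,s,fs),(me,e,fe)]):
            if i in which: out.append(proj(f,place(np.array([a for a,_ in m])/1e3,*q))-np.array([g(p) for _,p in m]))
        return np.concatenate(out) if raw else np.concatenate(out).ravel()
    for w in [(0,),(1,),(0,1)]:
        o=least_squares(res,x0,args=(w,),loss="soft_l1");print(nm,w,o.x.round(4),np.degrees(o.x[2]).round(2))
    print(res(o.x,raw=True).round(1).tolist())
    q=o.x
    if nm=="bin":
        pts=[((-.061,y,.128)) for y in(.05,-.05)]
        print("edge pred crop",(proj(s,place(pts,*q))-[160,195])*4, "seen (188,25),(70,98)"); print(place([-.061,0,.125],*q),place([-.034,0,.085],*q))
E
```

```text
bin (0,) [ 0.6559 -0.2084  0.2573] 14.74
bin (1,) [ 0.6528 -0.2077  0.2665] 15.27
bin (0, 1) [ 0.6547 -0.2086  0.2638] 15.11
[[-0.3, -0.8], [0.7, 0.1], [-0.8, -0.2], [-0.6, -2.4], [-0.1, 0.0], [0.2, -0.1], [-0.5, -0.2], [-0.3, -0.5], [-0.2, -0.2], [-0.4, -0.8], [-0.2, -0.6], [-0.5, 0.6]]
edge pred crop [[180.73843472  24.17547127]
 [ 64.76826435 102.00884112]] seen (188,25),(70,98)
[[ 0.59585266 -0.2244557   0.125     ]] [[ 0.62191889 -0.21741641  0.085     ]]
stand (0,) [0.6152 0.1646 0.1564] 8.96
stand (1,) [0.6129 0.1676 0.1611] 9.23
stand (0, 1) [0.614  0.1659 0.1577] 9.03
[[-0.2, -0.5], [-0.0, 0.3], [0.4, -0.2], [0.3, -0.7], [0.5, -1.2], [0.0, -0.8], [0.4, -0.2], [0.3, 0.1], [-0.5, -0.2], [-0.0, -0.7], [-0.3, -1.1]]
```

Bin: (0.655, -0.209), yaw 15.1°. Stand: (0.614, 0.166), yaw 9.0°. The two cameras agree to 2–3 mm. I'll move above the raised edge, turning the closing line onto the bin's x axis and part-closing the fingers.

```bash
python3 -m creep '[{"x":1,"y":0.7,"roll":1,"grip":110},{"x":2.4,"y":1.8,"roll":2.5,"grip":110},{"x":3.9,"y":2.9,"roll":4.1,"grip":110},{"x":5.4,"y":4,"roll":5.7,"grip":110},{"x":6.9,"y":5.1,"roll":7.3,"grip":110},{"x":8.4,"y":6.3,"roll":8.9,"grip":110},{"x":9.9,"y":7.4,"roll":10.5,"grip":110},{"x":11.4,"y":8.5,"roll":12.1,"grip":110},{"x":12.9,"y":9.6,"roll":13.7,"grip":110},{"x":14,"y":10.5,"roll":15,"grip":110},{"x":14.5,"y":10.85,"roll":15.8,"grip":110},{"x":14.5,"y":10.85,"roll":15.8,"grip":110}]' 30; python3 - <<'E'
from cell import readout, imaging
from h import *
d={n:imaging.grab_frame(n) for n in ["scene","side","wrist"]};pickle.dump(d,open("f1.pkl","wb"))
s=readout.state();print(s["position"],s["ee_rot"],s["opening"],s["joints"].round(2))
w=d["wrist"]["frame"]
A=np.vstack([cv2.resize(w,(800,600))[:300+0],np.hstack([crop(d["scene"],160,175),crop(d["side"],225,120)])]) if 0 else None
B=np.zeros((600,800,3),np.uint8);B[:384,:512]=w;B[:300,512:]=crop(d["scene"],170,175,72,75);B[300:,512:]=crop(d["side"],235,115,72,75)
cv2.imwrite("pics/c2.png",B)
E
```

```text
[ 0.2425498  -0.49343784  0.23101256] [ 9.74024673e-01  2.26441710e-01 -4.23053029e-05 -2.92360279e-04] 0.08519160849334978 [-1.25  0.33 -0.19  1.05 -0.    1.44]invalid input
```

View pics/c2.png

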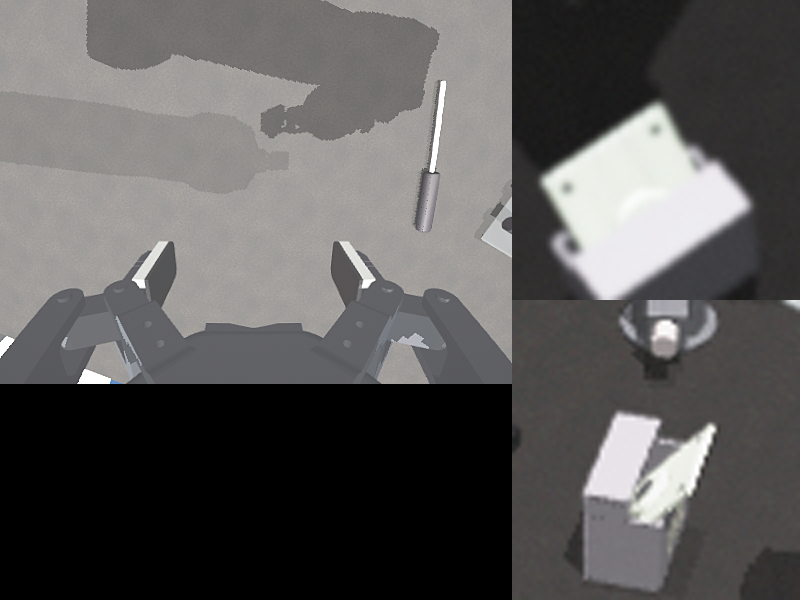

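The picture shows no change because the move was refused. The rows probably need every key, so I'll retry with z included.

```bash
python3 -m creep '[{"x":1,"y":0.7,"z":0,"roll":1,"grip":110},{"x":2.4,"y":1.8,"z":0,"roll":2.5,"grip":110},{"x":3.9,"y":2.9,"z":0,"roll":4.1,"grip":110},{"x":5.4,"y":4,"z":0,"roll":5.7,"grip":110},{"x":6.9,"y":5.1,"z":0,"roll":7.3,"grip":110},{"x":8.4,"y":6.3,"z":0,"roll":8.9,"grip":110},{"x":9.9,"y":7.4,"z":0,"roll":10.5,"grip":110},{"x":11.4,"y":8.5,"z":0,"roll":12.1,"grip":110},{"x":12.9,"y":9.6,"z":0,"roll":13.7,"grip":110},{"x":14,"y":10.5,"z":0,"roll":15,"grip":110},{"x":14.5,"y":10.85,"z":0,"roll":15.8,"grip":110},{"x":14.5,"y":10.85,"z":0,"roll":15.8,"grip":110}]' 30
```

```text
clock: 1.5
position: [0.6066, -0.2205, 0.2307]
ee_rot: [0.606, 0.795, 0.0, -0.0]
wrist_force: [-1.3, 0.4, -0.1]
opening: 0.0486
grasp_force: 0.0
```

```bash
python3 - <<'E'
from cell import readout, imaging
from h import *
d={n:imaging.grab_frame(n) for n in ["side","wrist"]};pickle.dump(d,open("f1.pkl","wb"))
w=d["wrist"]
B=np.zeros((600,800,3),np.uint8);B[:384,:512]=w["frame"];B[:300,512:]=crop(d["side"],235,100,72,75)
cv2.imwrite("pics/c3.png",B)
q=(.6547,-.2086,.2638)
for n,p in dict(edgeL=(-.0615,.05,.127),edgeR=(-.0615,-.05,.127),coverL=(-.006,.062,.109),coverR=(-.006,-.062,.109),rimL=(-.0375,.062,.085),backL=(.0375,.062,.109),backR=(.0375,-.062,.109)).items(): print(n,proj(w,place(p,*q)).round(0))
E
```

```text
edgeL [[242. 139.]]
edgeR [[243. 239.]]
coverL [[301. 124.]]
coverR [[295. 242.]]
rimL [[267. 123.]]
backL [[346. 125.]]
backR [[334. 242.]]
```

View pics/c3.png

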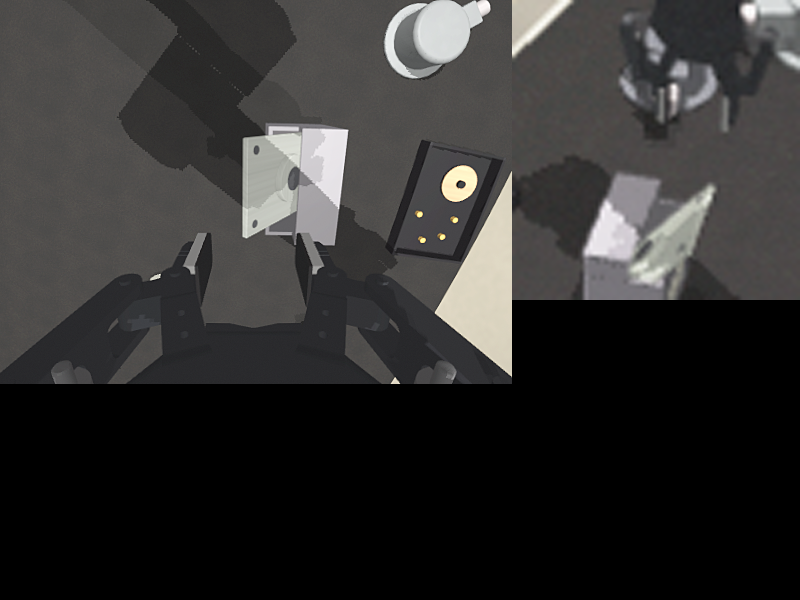

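The wrist view puts the edge corners at (243,137) and (243,238) and the cover lip at (302,125) and (296,243). Both are within 2 px of my prediction, so I'll go down over the edge.

```bash
python3 -m creep '[{"x":-0.1,"y":-0.03,"z":-0.7,"roll":0,"grip":130},{"x":-0.12,"y":-0.03,"z":-1.8,"roll":0,"grip":130},{"x":-0.12,"y":-0.03,"z":-2.9,"roll":0,"grip":130},{"x":-0.12,"y":-0.03,"z":-4,"roll":0,"grip":130},{"x":-0.12,"y":-0.03,"z":-4.9,"roll":0,"grip":130},{"x":-0.12,"y":-0.03,"z":-5.35,"roll":0,"grip":130},{"x":-0.12,"y":-0.03,"z":-5.35,"roll":0,"grip":130}]' 30; python3 -m creep '[{"x":0,"y":0,"z":0,"roll":0,"grip":160},{"x":0,"y":0,"z":0,"roll":0,"grip":185},{"x":0,"y":0,"z":0,"roll":0,"grip":210},{"x":0,"y":0,"z":0,"roll":0,"grip":230},{"x":0,"y":0,"z":0,"roll":0,"grip":240},{"x":0,"y":0,"z":0,"roll":0,"grip":240}]' 30; python3 - <<'E'
from cell import readout, imaging
from h import *
d={n:imaging.grab_frame(n) for n in ["side","wrist"]}
B=np.zeros((400,800,3),np.uint8);B[:384,:512]=d["wrist"]["frame"];B[:375,512:]=crop(d["side"],240,105,57,75,5)[:,:288] if 0 else cv2.resize(crop(d["side"],240,95,72,94,4),(288,375))
cv2.imwrite("pics/c4.png",B)
E
```

```text
clock: 2.3
position: [0.6014, -0.2239, 0.097]
ee_rot: [0.608, 0.794, 0.0, -0.0]
wrist_force: [0.1, -0.1, 0.5]
opening: 0.0418
grasp_force: 0.0
clock: 2.9
position: [0.6072, -0.2232, 0.1008]
ee_rot: [0.607, 0.794, 0.004, 0.004]
wrist_force: [8.3, 3.8, 1.1]
opening: 0.0224
grasp_force: 25.7
```

View pics/c4.png

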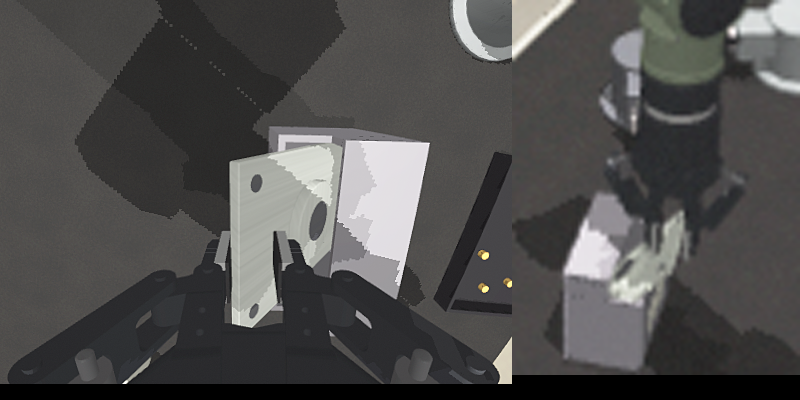

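The wrist view shows the pads on both faces of the plate at about rows 235–290, with the opening at 22 mm on the tilted plate. Now I'll lift while swinging the edge towards bin +x, so the plate comes upright in the mouth.

```bash
python3 -m creep '[{"x":0.05,"y":0.01,"z":0.15,"roll":0,"grip":255},{"x":0.15,"y":0.04,"z":0.35,"roll":0,"grip":255},{"x":0.3,"y":0.08,"z":0.55,"roll":0,"grip":255},{"x":0.45,"y":0.12,"z":0.75,"roll":0,"grip":255},{"x":0.6,"y":0.16,"z":0.95,"roll":0,"grip":255},{"x":0.6,"y":0.16,"z":0.95,"roll":0,"grip":255}]' 30;python3 -m creep '[{"x":0.15,"y":0.04,"z":0.2,"roll":0,"grip":255},{"x":0.3,"y":0.08,"z":0.4,"roll":0,"grip":255},{"x":0.45,"y":0.12,"z":0.6,"roll":0,"grip":255},{"x":0.56,"y":0.15,"z":0.85,"roll":0,"grip":255},{"x":0.56,"y":0.15,"z":1,"roll":0,"grip":255},{"x":0.56,"y":0.15,"z":1,"roll":0,"grip":255}]' 30; python3 - <<'E'
from cell import readout, imaging
from h import *
d={n:imaging.grab_frame(n) for n in ["side","wrist"]}
B=np.zeros((400,800,3),np.uint8);B[:384,:512]=d["wrist"]["frame"];B[:375,512:]=cv2.resize(crop(d["side"],240,95,72,94,4),(288,375))
cv2.imwrite("pics/c5.png",B)
E
```

```text
clock: 3.6
position: [0.6183, -0.2193, 0.1228]
ee_rot: [0.607, 0.794, 0.0, 0.001]
wrist_force: [1.5, -0.1, 9.3]
opening: 0.0129
grasp_force: 30.1
clock: 4.2
position: [0.6306, -0.2154, 0.1462]
ee_rot: [0.608, 0.794, -0.001, -0.0]
wrist_force: [-0.2, -0.5, -2.2]
opening: 0.0053
grasp_force: 31.1
```

View pics/c5.png

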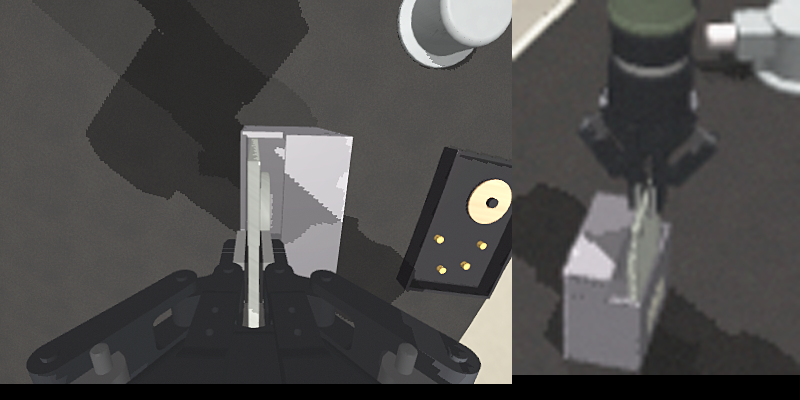

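The plate is upright in the mouth with its hub towards the cover and the pads flat on it (opening 5.3 mm). It weighs about 2 N. I'll lift it straight out.

```bash
python3 -m creep '[{"x":0,"y":0,"z":0.4,"roll":0,"grip":255},{"x":0,"y":0,"z":1,"roll":0,"grip":255},{"x":0,"y":0,"z":1.7,"roll":0,"grip":255},{"x":0,"y":0,"z":2.4,"roll":0,"grip":255},{"x":0,"y":0,"z":3.1,"roll":0,"grip":255},{"x":0,"y":0,"z":3.8,"roll":0,"grip":255},{"x":0,"y":0,"z":4.4,"roll":0,"grip":255},{"x":0,"y":0,"z":4.7,"roll":0,"grip":255},{"x":0,"y":0,"z":4.7,"roll":0,"grip":255},{"x":0,"y":0,"z":4.7,"roll":0,"grip":255}]' 40; python3 - <<'E'
from cell import readout, imaging
from h import *
d={n:imaging.grab_frame(n) for n in ["side","scene","wrist"]};pickle.dump(d,open("f2.pkl","wb"));st=readout.state();print(st["position"],st["ee_rot"])
p=st["position"];print([proj(d[n],[p])[0].round(0) for n in("side","scene")])
B=np.zeros((600,800,3),np.uint8)
for i,(n) in enumerate(("side","scene")):
    u,v=proj(d[n],[p-[0,0,.06]])[0].astype(int);print(n,u-50,v-50);B[:400,400*i:400*i+400]=crop(d[n],u-50,v-50,100,100,4)
B[400:,:266]=cv2.resize(d["wrist"]["frame"],(266,200))
cv2.imwrite("pics/c6.png",B)
E
```

```text
clock: 5.3
position: [0.6308, -0.2153, 0.2633]
ee_rot: [0.608, 0.794, -0.0, -0.0]
wrist_force: [0.7, 0.4, -2.2]
opening: 0.0051
grasp_force: 42.7
[ 0.63057824 -0.21514359  0.26262695] [ 6.07571498e-01  7.94264376e-01 -2.20290564e-04 -9.63366674e-04]
[array([274., 122.]), array([191., 196.])]
side 223 84
scene 144 156
```

View pics/c6.png

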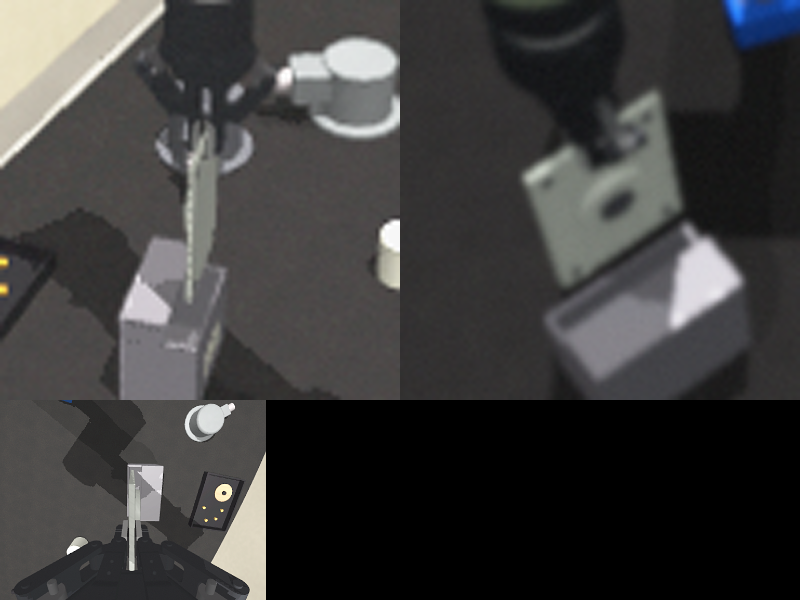

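The plate hangs clear of the bin. In the scene crop its corners are at (523,178), (658,92), (683,208) and (566,290). I'll intersect those rays with the plate's vertical plane.

```bash
python3 - <<'E'
from h import *
from scipy.optimize import least_squares
d=pickle.load(open("f2.pkl","rb"));f=d["scene"];p=np.array([.63058,-.21514,.26263])
a=2*np.arctan2(.79426,.60757)-np.pi/2;print(np.degrees(a))
c=[(523,178),(658,92),(683,208),(566,290)];uv=np.array([(np.array(q)-[400,0])/4+[144,156]-.375 for q in c])
n=np.array([np.cos(a),np.sin(a),0]);t=np.array([-n[1],n[0],0])
for q in uv:
    o,r=ray(f,q);P=o+r*(n@(p-o))/(n@r);print("t,z",((P-p)@t*1e3).round(1),((P-p)[2]*1e3).round(1))
# fit: t offset, centre z, in-plane angle, tilt
Q=np.array([(-50,75),(50,75),(50,-75),(-50,-75)])/1e3
def res(v):
    ca,sa=np.cos(v[2]),np.sin(v[2]);ct,s_=np.cos(v[3]),np.sin(v[3])
    P=[]
    for y,z in Q:
        y2,z2=ca*y-sa*z+v[0],sa*y+ca*z+v[1];P.append(p+t*y2+np.array([0,0,1])*z2*ct+n*(.003+s_*z2))
    return (proj(f,P)-uv).ravel()
o=least_squares(res,[0,-.045,0,0]);print(o.x.round(4),res(o.x).round(1))
q=(.614,.1659,.1577);print("seat",place([.021,0,.01],*q), "enc",atz(f,(285,240),.05))
E
```

```text
15.171563216302992
t,z -46.5 28.0
t,z 55.4 25.6
t,z 57.3 -131.2
t,z -43.6 -133.9
[ 0.0039 -0.0445  0.0043 -0.0296] [ 0.3  0.1 -0.3 -0.2  0.1  0.2 -0.1 -0.1]
seat [[0.63473941 0.16919799 0.01      ]] enc [7.55865690e-01 2.20584853e-04 5.00000000e-02]
```

The plate's centre sits 4 mm to the +y side of the tool, and its foot is about 121 mm below the TCP. Next I'll carry it over the seat.

```bash
python3 -m creep '[{"x":0,"y":0.5,"z":0,"roll":0,"grip":255},{"x":0,"y":1.6,"z":0,"roll":-0.1,"grip":255},{"x":0,"y":3.1,"z":0,"roll":-0.2,"grip":255},{"x":0.1,"y":4.7,"z":0,"roll":-0.4,"grip":255},{"x":0.1,"y":6.3,"z":0,"roll":-0.5,"grip":255},{"x":0.1,"y":7.9,"z":0,"roll":-0.7,"grip":255},{"x":0.1,"y":9.5,"z":0,"roll":-0.8,"grip":255},{"x":0.2,"y":11.1,"z":0,"roll":-1,"grip":255},{"x":0.2,"y":12.7,"z":0,"roll":-1.1,"grip":255},{"x":0.2,"y":14.1,"z":0,"roll":-1.2,"grip":255},{"x":0.2,"y":15,"z":0,"roll":-1.23,"grip":255},{"x":0.2,"y":15.2,"z":0,"roll":-1.23,"grip":255}]' 40; python3 -m creep '[{"x":0,"y":0,"z":0,"roll":0,"grip":255},{"x":0,"y":0,"z":-0.6,"roll":0,"grip":255},{"x":0,"y":0,"z":-1.4,"roll":0,"grip":255},{"x":0,"y":0,"z":-2.4,"roll":0,"grip":255},{"x":0,"y":0,"z":-3.4,"roll":0,"grip":255},{"x":0,"y":0,"z":-3.8,"roll":0,"grip":255},{"x":0,"y":0,"z":-3.8,"roll":0,"grip":255}]' 40; python3 - <<'E'
from cell import readout, imaging
from h import *
d={n:imaging.grab_frame(n) for n in ["side","scene","wrist"]};pickle.dump(d,open("f3.pkl","wb"));st=readout.state();p=st["position"];print(p,st["ee_rot"])
B=np.zeros((600,800,3),np.uint8)
for i,(n) in enumerate(("side","scene")):
    u,v=proj(d[n],[p-[0,0,.07]])[0].astype(int);print(n,u-50,v-50);B[:400,400*i:400*i+400]=crop(d[n],u-50,v-50,100,100,4)
B[400:,:266]=cv2.resize(d["wrist"]["frame"],(266,200))
cv2.imwrite("pics/c7.png",B)
E
```

```text
clock: 6.65
position: [0.635, 0.1685, 0.2633]
ee_rot: [0.648, 0.762, 0.0, -0.001]
wrist_force: [-0.4, 0.2, -3.4]
opening: 0.0051
grasp_force: 42.7
clock: 7.35
position: [0.6349, 0.1634, 0.1671]
ee_rot: [0.65, 0.76, -0.001, -0.001]
wrist_force: [1.0, -0.5, -2.5]
opening: 0.0049
grasp_force: 42.6
[0.63714798 0.16430445 0.17033099] [0.64953711 0.760329   0.00082927 0.00081876]
side 167 170
scene 267 130
```

View pics/c7.png

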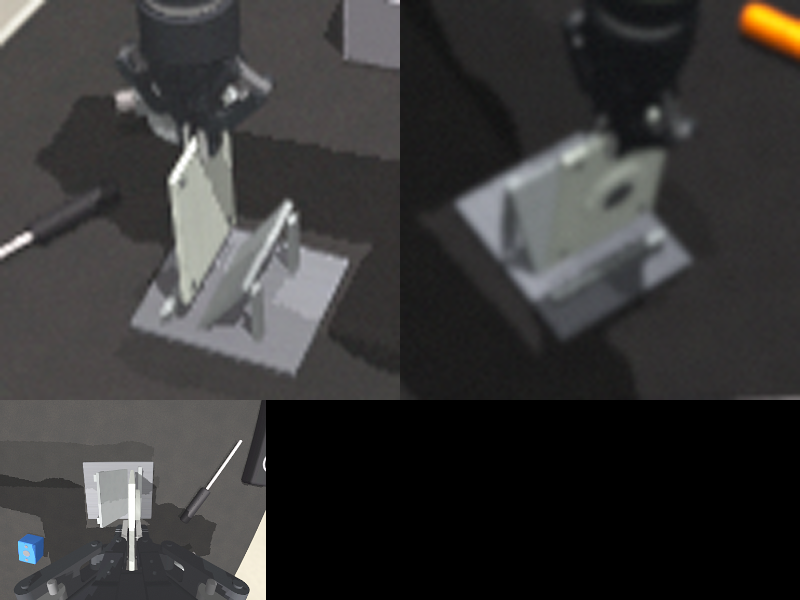

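The plate hangs above the gap. In the side crop its foot corners are near (185,303) and (235,225). I'll check those against the stand and the fit.

```bash
python3 - <<'E'
from h import *
d=pickle.load(open("f3.pkl","rb"));f,g=d["side"],d["scene"]
from cell import readout
st=readout.state();p=st["position"];print(p,st["wrist_force"])
q=(.614,.1659,.1577)
a=2*np.arctan2(st["ee_rot"][1],st["ee_rot"][0])-np.pi/2;n=np.array([np.cos(a),np.sin(a),0]);t=np.array([-n[1],n[0],0]);print(np.degrees(a))
for nm,y,z in [("bot near",54,-121),("bot far",-46,-121),("top near",54,29)]:
    P=p+t*y/1e3+[0,0,z/1e3];print(nm,((proj(f,P)[0]-[167,170])*4).round(0),((proj(g,P)[0]-[267,130])*4+[400,0]).round(0))
for nm,P in dict(toeNear=(.036,.055,.024),toeFar=(.036,-.055,.024),restTopN=(-.035,.05,.082),restTopF=(-.035,-.05,.082),c1=(.065,-.065,.01),c2=(.065,.065,.01)).items():
    W=place(P,*q);print(nm,((proj(f,W)[0]-[167,170])*4).round(0),((proj(g,W)[0]-[267,130])*4+[400,0]).round(0))
w=place([0,0,0],*q)[0];R=p-w;c,s=np.cos(q[2]),np.sin(q[2]);print("TCP in stand",c*R[0]+s*R[1],-s*R[0]+c*R[1])
E
```

```text
[0.63714798 0.16430445 0.17033099] [-0.32587383 -0.16829356 -1.56504149]
8.986511241582386
bot near [178. 291.] [651. 204.]
bot far [225. 206.] [548. 263.]
top near [164. 166.] [678.  94.]
toeNear [162. 312.] [663. 229.]
toeFar [214. 219.] [552. 294.]
restTopN [240. 285.] [613. 129.]
restTopF [286. 199.] [509. 187.]
c1 [190. 213.] [561. 336.]
c2 [127. 322.] [692. 258.]
TCP in stand 0.022610165952336257 -0.005211075706125103
```

The predictions agree to about 3 px, and the plate may hang a few mm lower than estimated. I'll go down in small steps and watch the wrist force.

```bash
python3 -m creep '[{"x":0,"y":0,"z":-0.3,"roll":0,"grip":255},{"x":0,"y":0,"z":-0.6,"roll":0,"grip":255},{"x":0,"y":0,"z":-0.8,"roll":0,"grip":255},{"x":0,"y":0,"z":-0.8,"roll":0,"grip":255}]' 40; for i in 1 2; do python3 -m creep '[{"x":0,"y":0,"z":-0.1,"roll":0,"grip":255},{"x":0,"y":0,"z":-0.2,"roll":0,"grip":255},{"x":0,"y":0,"z":-0.2,"roll":0,"grip":255}]' 40 | egrep 'position|wrist'; done
```

```text
clock: 7.9
position: [0.6352, 0.1646, 0.1475]
ee_rot: [0.649, 0.761, -0.001, -0.001]
wrist_force: [-0.3, -0.8, -2.3]
opening: 0.0051
grasp_force: 42.7
position: [0.6359, 0.1646, 0.1434]
wrist_force: [-0.4, -0.7, -2.9]
position: [0.6358, 0.1646, 0.1383]
wrist_force: [-0.2, 0.7, -2.8]
```

```bash
for i in 1 2 3; do python3 -m creep '[{"x":0,"y":0,"z":-0.06,"roll":0,"grip":255},{"x":0,"y":0,"z":-0.12,"roll":0,"grip":255},{"x":0,"y":0,"z":-0.12,"roll":0,"grip":255}]' 40 | egrep 'position|wrist'; done
```

```text
position: [0.6369, 0.1645, 0.1378]
wrist_force: [-2.3, -2.0, 7.2]
position: [0.6383, 0.1647, 0.1377]
wrist_force: [-4.3, -1.8, 19.7]
position: [0.64, 0.165, 0.1376]
wrist_force: [-5.0, -0.8, 30.7]
```

The foot is on the base at TCP z = 0.138. I'll back off the press, loosen the fingers to a cage and lean the plate towards stand -x along the arc.

```bash
python3 -m creep '[{"x":0,"y":0,"z":0.15,"roll":0,"grip":255},{"x":0,"y":0,"z":0.3,"roll":0,"grip":240},{"x":0,"y":0,"z":0.3,"roll":0,"grip":225},{"x":0,"y":0,"z":0.3,"roll":0,"grip":214},{"x":0,"y":0,"z":0.3,"roll":0,"grip":214}]' 20; python3 -m creep '[{"x":-0.1,"y":-0.02,"z":0,"roll":0,"grip":214},{"x":-0.24,"y":-0.04,"z":0,"roll":0,"grip":214},{"x":-0.4,"y":-0.06,"z":-0.02,"roll":0,"grip":212},{"x":-0.56,"y":-0.09,"z":-0.03,"roll":0,"grip":210},{"x":-0.75,"y":-0.12,"z":-0.06,"roll":0,"grip":207},{"x":-0.95,"y":-0.15,"z":-0.09,"roll":0,"grip":204},{"x":-1.15,"y":-0.18,"z":-0.13,"roll":0,"grip":201},{"x":-1.35,"y":-0.21,"z":-0.18,"roll":0,"grip":198},{"x":-1.35,"y":-0.21,"z":-0.18,"roll":0,"grip":198},{"x":-1.35,"y":-0.21,"z":-0.18,"roll":0,"grip":198}]' 20; python3 - <<'E'
from cell import readout, imaging
from h import *
d={n:imaging.grab_frame(n) for n in ["side","scene","wrist"]};pickle.dump(d,open("f4.pkl","wb"));st=readout.state();p=st["position"];print(p,st["ee_rot"])
B=np.zeros((600,800,3),np.uint8)
for i,(n) in enumerate(("side","scene")):
    u,v=proj(d[n],[p-[0,0,.05]])[0].astype(int);B[:400,400*i:400*i+400]=crop(d[n],u-50,v-50,100,100,4)
B[400:,:266]=cv2.resize(d["wrist"]["frame"],(266,200))
cv2.imwrite("pics/c8.png",B)
E
```

```text
clock: 9.9
position: [0.636, 0.1647, 0.1368]
ee_rot: [0.649, 0.761, -0.0, -0.0]
wrist_force: [-0.0, -0.1, -0.4]
opening: 0.0139
grasp_force: 0.0
clock: 10.9
position: [0.6023, 0.1594, 0.1328]
ee_rot: [0.649, 0.761, 0.0, 0.0]
wrist_force: [1.0, 0.5, 0.4]
opening: 0.019
grasp_force: 0.2
[0.6026774  0.15942925 0.13288792] [6.49305697e-01 7.60527490e-01 1.74294522e-04 1.32615929e-04]
```

View pics/c8.png

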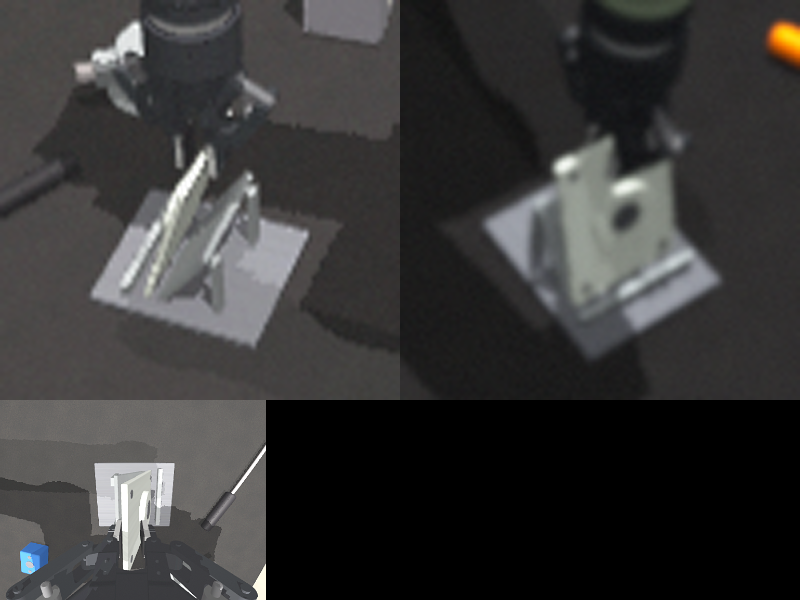

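The plate leans inside the cage, with its foot between the rest and the toe strip. I'll continue down to the rest while opening the fingers.

```bash
python3 -m creep '[{"x":-0.2,"y":-0.03,"z":-0.06,"roll":0,"grip":194},{"x":-0.4,"y":-0.06,"z":-0.13,"roll":0,"grip":190},{"x":-0.6,"y":-0.09,"z":-0.21,"roll":0,"grip":186},{"x":-0.8,"y":-0.13,"z":-0.3,"roll":0,"grip":181},{"x":-1,"y":-0.16,"z":-0.4,"roll":0,"grip":176},{"x":-1.2,"y":-0.19,"z":-0.5,"roll":0,"grip":171},{"x":-1.4,"y":-0.22,"z":-0.62,"roll":0,"grip":165},{"x":-1.6,"y":-0.25,"z":-0.75,"roll":0,"grip":158},{"x":-1.7,"y":-0.27,"z":-0.8,"roll":0,"grip":150},{"x":-1.7,"y":-0.27,"z":-0.8,"roll":0,"grip":145},{"x":-1.7,"y":-0.27,"z":-0.8,"roll":0,"grip":145}]' 20; python3 - <<'E'
from cell import readout, imaging
from h import *
d={n:imaging.grab_frame(n) for n in ["side","scene","wrist"]};pickle.dump(d,open("f5.pkl","wb"));st=readout.state();p=st["position"];print(p,st["wrist_force"])
B=np.zeros((600,800,3),np.uint8)
for i,(n) in enumerate(("side","scene")):
    u,v=proj(d[n],[p-[0,0,.03]])[0].astype(int);print(u-50,v-50);B[:400,400*i:400*i+400]=crop(d[n],u-50,v-50,100,100,4)
B[400:,:266]=cv2.resize(d["wrist"]["frame"],(266,200))
cv2.imwrite("pics/c9.png",B)
E
```

```text
clock: 12.15
position: [0.5603, 0.1527, 0.113]
ee_rot: [0.649, 0.761, 0.0, 0.0]
wrist_force: [-0.3, -0.1, 0.7]
opening: 0.0366
grasp_force: 0.0
[0.56029309 0.1526588  0.11297795] [-0.52006722 -0.61610745  0.27840945]
189 180
252 115
```

View pics/c9.png

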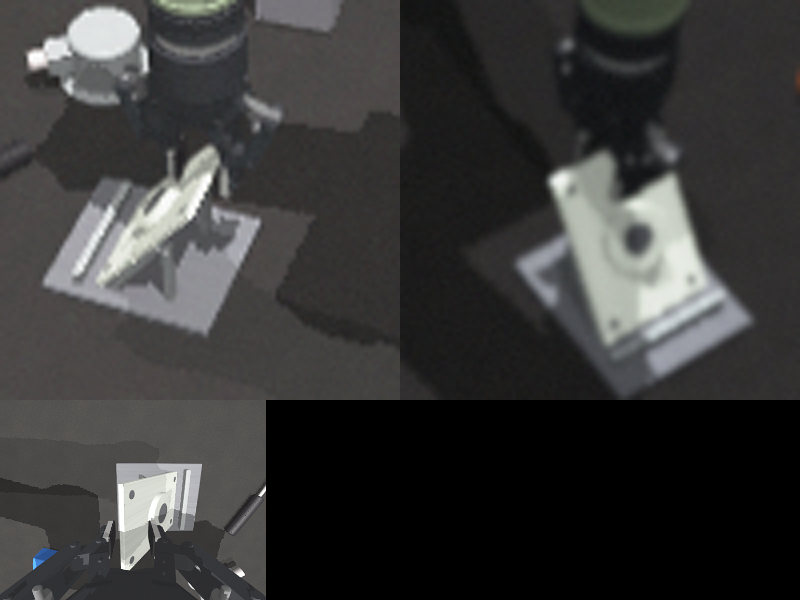

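The plate lies on the rest, hub up and square to the stand, with its foot along the toe strip. The left pad is clear of the edge and the forces are zero, so I'll back straight up.

```bash
python3 -m creep '[{"x":0,"y":0,"z":0.2,"roll":0,"grip":145},{"x":0,"y":0,"z":0.5,"roll":0,"grip":145},{"x":0,"y":0,"z":1,"roll":0,"grip":145},{"x":0,"y":0,"z":2,"roll":0,"grip":145},{"x":0,"y":0,"z":3,"roll":0,"grip":145},{"x":0,"y":0,"z":4,"roll":0,"grip":145},{"x":-0.5,"y":0,"z":4.5,"roll":0,"grip":145},{"x":-0.5,"y":0,"z":4.5,"roll":0,"grip":145},{"x":-0.5,"y":0,"z":4.5,"roll":0,"grip":145}]' 20; python3 - <<'E'
from cell import readout, imaging
from h import *
d={n:imaging.grab_frame(n) for n in ["side","scene"]};pickle.dump(d,open("f6.pkl","wb"))
B=np.hstack([crop(d["side"],189,180,100,100,4),crop(d["scene"],252,115,100,100,4)])
cv2.imwrite("pics/c10.png",B)
q=(.614,.1659,.1577)
th=np.radians(36);fx=.020
for y in(.05,-.05):
    for s,nm in((0,"foot"),(.15,"top")):
        W=place([fx-s*np.sin(th)+.003*np.cos(th),y,.012+s*np.cos(th)+.003*np.sin(th)],*q);print(nm,y,((proj(d["side"],W)[0]-[189,180])*4).round(),((proj(d["scene"],W)[0]-[252,115])*4+[400,0]).round())
E
```

```text
clock: 13.2
position: [0.5477, 0.1527, 0.2259]
ee_rot: [0.649, 0.761, 0.001, 0.001]
wrist_force: [-0.0, -0.1, -0.6]
opening: 0.0372
grasp_force: 0.0
foot 0.05 [ 93. 279.] [706. 286.]
top 0.05 [186. 212.] [657. 123.]
foot -0.05 [139. 195.] [606. 345.]
top -0.05 [231. 124.] [551. 181.]
```

View pics/c10.png

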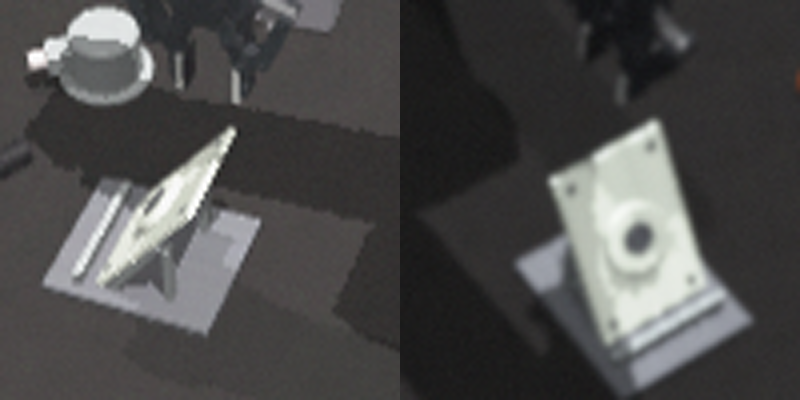

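The final view shows the plate leaning on the rest with its corners within about 3 px of the 36° model, centred and square. The gripper is clear, so I'll hand in.

```bash
python3 -c "
from cell import r
print(r.job_done())"
```

```text
the job is handed in; nothing more can be done
None
```

The plate is out of the bin and leaning square and centred on the inspection stand, hub up, at about 36° from vertical in the last pictures; the gripper is clear and the job was handed in at about 13 s (no verdict was returned).

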